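Find the carbide milling ball by weight and tip it out

ROBOT

A 7-joint arm with a two-finger parallel gripper is mounted at the origin on a cart in front of the work surface, level with it; the furniture and walls round the work are solid. World frame = base frame: x ahead of the robot, y to its left, z up, the work surface at z = 0. Lengths are in m, angles in rad, forces in N, time in s.
With the tool pointing down it reaches from about 0.35 to 0.9 m from the base axis. Payload 19.9 kg.
Tool frame: the origin (TCP) lies between the finger pads; the fingertips stand 19 mm ahead of it and the grasp point (between the pads) is the TCP; z points along the fingers, y is the direction in which the jaws open and shut (so a half turn about z gives the same grasp; the last joint's range is limited). The gripper opens to 94 mm and grips with 3 to 60 N. Pads are 16 mm wide; open, the fingers measure 119 mm over their backs; the gripper's body (75 mm by 177 mm) begins 78 mm behind the grasp point.
Start: joints at [-1.188, 0.417, -0.01, 1.614, 0.005, 1.111, -0.053], TCP at [0.257, 0.57, 0.224] pointing down, gripper open.
Joint ranges: [-2.81, 2.81], [-0.39, 2.02], [-1.27, 1.25], [0.06, 2.57], [-1.19, 4.33], [0.19, 2], [-2.82, 2.82]. Speed limits (rad/s): [1.89, 1.89, 2.39, 2.39, 3.01, 3.01, 3.01].

INTERFACE

Orientations are given as a 3x3 rotation matrix whose columns are the frame's x, y, z axes.
In Python, from rig import robot gives the robot as it stands. Calls block until the motion is done:
- robot.move_ptp(position, orientation): joint-space move of the TCP to a pose.
- robot.move_linear(position, velocity=0.15, frame=None, threshold=None): straight line of the TCP; frame=None keeps the orientation; velocity is the mean speed in m/s. With threshold (N) it stops when the force on the tool has changed by that much, and returns True; else False.
- robot.goto_joints(angles): joint-space move.
- robot.gripper_to(opening): finger opening in m; the grip force is fixed at half the most; returns when the fingers have stopped.
- robot.pause(seconds).
- robot.ik(position, orientation): joint angles nearest the present ones, or None.
- robot.get_state(): the state.
- robot.grab_frame(name): name is "side" or "top"; returns the picture (384x512x3 uint8, red, green, blue); there is no depth.
- robot.camera_info(name): a dict with "fx", "fy", "cx", "cy" (pixels), "dist" ([k1, k2, p1, p2, k3] as OpenCV has them; the pictures are not rectified), "rvec" (rotation vector, rad) and "tvec" (3), from world to camera coordinates, as OpenCV has them. Camera axes: x right, y down, z forward; pixel columns grow to the right and rows downward; lengths in m; the calibration is good to about 2 mm. A picture is of the moment at which its call begins. camera_info takes no time and is no camera call.
A pose or a line that the arm cannot do raises robot.PlanningError and nothing moves.
- robot.sign_off(): hands the job in, once; it reports no verdict.
The state is a dict: "time": time; "qpos": joint angles; "joint_vel": joint speeds; "effort": joint torques, N m; "ee_pos": TCP position; "tool_rot": TCP orientation; "force": force on the tool from outside, world axes, zero at the start; "moment": the same for the moment, N m; "opening": finger opening in m.
Only numpy, scipy, OpenCV 4.12 (cv2) and the standard library are available. Lean on these libraries where they do the work, as an engineer would, in place of code of your own. Each camera call takes 0.05 s, during which the arm holds its last target.

TASK

Each of the three blue pots holds a grey ball; in one it is solid carbide, in the others only a light hollow dummy that looks the same. Lift the pots to find the heavy one, tip its ball out into the white tray, and stand that pot upright on the table again, clear of the tray. Never tip the light pots out: they end upright on the table, clear of the tray, with their dummies still inside.

Things in the scene. Friction and masses are not known exactly. Their poses are not given: they have to be found in the camera images.
- pot_a_mid (a point): Centre, half-way up, of one of three identical blue pots, loose on the table: a cylinder 62 mm wide, 52 mm high, z axis up through its open mouth. The inside is a funnel, 59 mm wide at the mouth, 18 mm at its floor, walls 33 degrees from the axis: the ball in it rolls out once the pot is tipped past about 60 degrees; 75 is plenty. Pot and light ball weigh 115 g, pot and heavy ball 255 to 305 g.
- pot_a_floor: Inner floor of the pot of pot_a_mid, on its axis, 21 mm above its underside, fixed in it. On it lies one dark grey ball, 28 mm wide, below the rim: solid carbide (155 to 205 g) in one of the three pots, a different one each time, and hollow plastic (15 g) of the same look in the other two. Only the weight tells.
- pot_b_mid (a point): Centre, half-way up, of one of three identical blue pots, loose on the table: a cylinder 62 mm wide, 52 mm high, z axis up through its open mouth. The inside is a funnel, 59 mm wide at the mouth, 18 mm at its floor, walls 33 degrees from the axis: the ball in it rolls out once the pot is tipped past about 60 degrees; 75 is plenty. Pot and light ball weigh 115 g, pot and heavy ball 255 to 305 g.
- pot_b_floor: Inner floor of the pot of pot_b_mid, on its axis, 21 mm above its underside, fixed in it. On it lies one dark grey ball, 28 mm wide, below the rim: solid carbide (155 to 205 g) in one of the three pots, a different one each time, and hollow plastic (15 g) of the same look in the other two. Only the weight tells.
- pot_c_mid (a point): Centre, half-way up, of one of three identical blue pots, loose on the table: a cylinder 62 mm wide, 52 mm high, z axis up through its open mouth. The inside is a funnel, 59 mm wide at the mouth, 18 mm at its floor, walls 33 degrees from the axis: the ball in it rolls out once the pot is tipped past about 60 degrees; 75 is plenty. Pot and light ball weigh 115 g, pot and heavy ball 255 to 305 g.
- pot_c_floor: Inner floor of the pot of pot_c_mid, on its axis, 21 mm above its underside, fixed in it. On it lies one dark grey ball, 28 mm wide, below the rim: solid carbide (155 to 205 g) in one of the three pots, a different one each time, and hollow plastic (15 g) of the same look in the other two. Only the weight tells.
- tray: White open tray fixed on the table, 160 mm (its x) by 180 mm (its y), 30 mm high, walls 4 mm thick, floor 4 mm thick. Origin: centre of its underside, on the table.
Things that resemble listed ones, but are neither listed nor needed, are in the scene too. What is shaped like the part that bears pot_a_mid but purple or yellow is not meant.

How it is judged:
On the way:
1. a pot is tipped by more than 45 degrees over the tray (((angle between pot_a_mid's own z axis and vertical above 0.785 rad and horizontal distance between pot_a_mid and tray below 0.15 m) or (angle between pot_b_mid's own z axis and vertical above 0.785 rad and horizontal distance between pot_b_mid and tray below 0.15 m) or (angle between pot_c_mid's own z axis and vertical above 0.785 rad and horizontal distance between pot_c_mid and tray below 0.15 m))), for 0.1 s.
At the end, for the whole second after the job is handed in: Over 0.9 N (the heavy ball) rests in the tray. All pots stand upright (within 10 degrees) on the table (centre below 34 mm), axes over 90 mm from the tray's centre. Exactly one pot is empty; the other two still have a ball on their inner floor (over 0.05 N) (contact force between tray and anything else above 0.9 N and angle between each of pot_a_mid, pot_b_mid, pot_c_mid's own z axis and vertical below 0.17 rad and height (world z) of each of pot_a_mid, pot_b_mid, pot_c_mid below 0.034 m and horizontal distance between each of pot_a_mid, pot_b_mid, pot_c_mid and tray above 0.09 m and ((contact force between pot_a_floor and anything else below 0.05 N and contact force between each of pot_b_floor, pot_c_floor and anything else above 0.05 N) or (contact force between each of pot_a_floor, pot_c_floor and anything else above 0.05 N and contact force between pot_b_floor and anything else below 0.05 N) or (contact force between each of pot_a_floor, pot_b_floor and anything else above 0.05 N and contact force between pot_c_floor and anything else below 0.05 N))); the robot touches nothing.
It also fails if it takes over 72 s, if anything falls off the work surface, if the arm or the gripper's body presses on something with over 40 N, if the wrist force passes 120 N, or if a joint passes its speed limit or range.

## Working session

There is one attempt and no reset: what is moved stays moved. The work goes in short steps, each a Python script; the robot and the scene stay as the last script left them, time stands still between calls to the robot, and variables do not carry over. Pictures are saved under pics/ and viewed, and the job is handed in when it is done.

```bash
ls; mkdir -p pics; python3 - <<'E'
from rig import robot
import cv2
for n in("top","side"):
    cv2.imwrite(f"pics/{n}0.png",robot.grab_frame(n)[:,:,::-1]); print(robot.camera_info(n))
s=robot.get_state();print({k:s[k] for k in("time","ee_pos","tool_rot","force","opening")})
E
```

```text
pics
{'fx': 364.9692948296143, 'fy': 364.9692948296143, 'cx': 250.64952876162226, 'cy': 192.09020274797075, 'dist': array([-0.00357654,  0.        ,  0.        ,  0.        ,  0.        ]), 'rvec': array([ 1.97531918, -2.24162472,  0.23549845]), 'tvec': array([0.002668  , 0.50722324, 0.86895219])}
{'fx': 396.5578175262497, 'fy': 396.5578175262497, 'cx': 267.2360723911721, 'cy': 188.78812374534726, 'dist': array([-0.07522578,  0.        ,  0.        ,  0.        ,  0.        ]), 'rvec': array([ 0.11135362, -2.66259273,  1.59908653]), 'tvec': array([0.50041382, 0.10178832, 0.8040752 ])}
{'time': 0.1, 'ee_pos': array([0.25691981, 0.56940182, 0.22388288]), 'tool_rot': array([[-9.11515751e-01,  4.11265000e-01, -3.68517020e-04],
       [ 4.11265153e-01,  9.11515136e-01, -1.06353877e-03],
       [-1.01487431e-04, -1.12099055e-03, -9.99999367e-01]]), 'force': array([ 0.46237628, -1.16940645,  0.70942606]), 'opening': 0.09368817950934023}
```

View pics/top0.png

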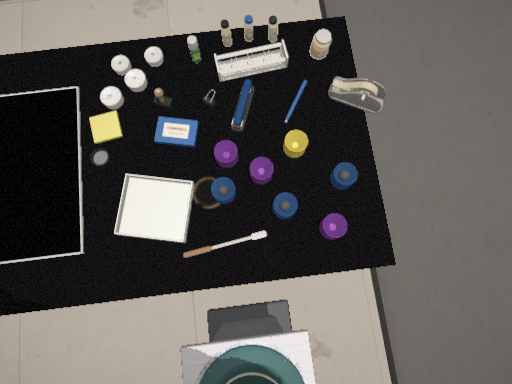

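View pics/side0.png

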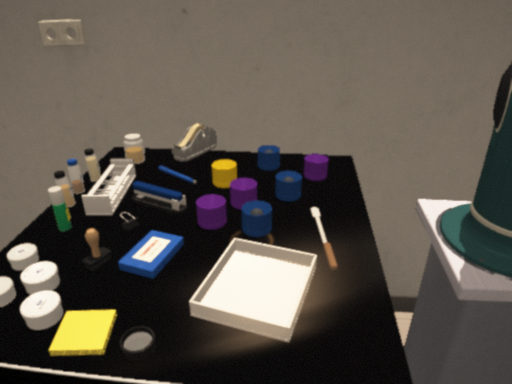

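```bash
cat > h.py <<'E'
import numpy as np,cv2
from rig import robot
def cam(n):
    c=robot.camera_info(n);K=np.array([[c['fx'],0,c['cx']],[0,c['fy'],c['cy']],[0,0,1]]);R=cv2.Rodrigues(c['rvec'])[0]
    return K,c['dist'],R,c['tvec'],c['rvec']
def ray(n,uv,z):
    K,d,R,t,_=cam(n);p=cv2.undistortPoints(np.array(uv,float).reshape(-1,1,2),K,d).reshape(-1,2)
    D=np.c_[p,np.ones(len(p))]@R;C=-R.T@t
    return C+D*((z-C[2])/D[:,2])[:,None]
def proj(n,P):
    K,d,R,t,rv=cam(n);return cv2.projectPoints(np.array(P,float).reshape(-1,3),rv,t,K,d)[0].reshape(-1,2)
def blue(img,lo=(105,120,40),hi=(120,255,255)):
    return cv2.inRange(cv2.cvtColor(img,cv2.COLOR_RGB2HSV),lo,hi)
E
python3 - <<'E'
from h import *
a=cv2.imread('pics/top0.png')[:,:,::-1].copy()
for P in([0,0,0],[.257,.57,.224],[.5,0,0],[.5,.2,0]): print(P,proj('top',P),proj('side',P))
hsv=cv2.cvtColor(a,cv2.COLOR_RGB2HSV)
for u,v in((223,183),(285,198),(344,168),(344,176),(223,190),(333,235)):print(hsv[v,u])
m=blue(a);n,l,s,c=cv2.connectedComponentsWithStats(m)
for i in range(1,n):
    if s[i,4]>60:print(s[i],c[i])
crop=cv2.resize(a[120:260,110:380],None,fx=2.9,fy=2.9,interpolation=cv2.INTER_CUBIC)
cv2.imwrite('pics/c0.png',crop[:,:,::-1])
E
```

```text
[0, 0, 0] [[251.76875273 404.86981218]] [[506.54444232 237.46543203]]
[0.257, 0.57, 0.224] [[-62.85988278 339.86639801]] [[599.61928691 452.5273841 ]]
[0.5, 0, 0] [[228.18197517 200.51385101]] [[268.17425932 226.56043429]]
[0.5, 0.2, 0] [[153.4436587  209.83743796]] [[259.02127134 292.28560533]]
[108 150 126]
[108 156 119]
[107 155 120]
[105   5  96]
[110   7 107]
[141 150 129]
[234  79  18  46 355] [242.24225352 101.37464789]
[285  79  23  42 210] [296.26666667  98.91904762]
[154 116  45  32 749] [176.30440587 131.7329773 ]
[330 162  28  28 505] [343.34059406 175.5009901 ]
[211 176  25  28 447] [223.25503356 189.79865772]
[272 192  27  28 460] [284.57826087 205.17826087]
```

View pics/c0.png

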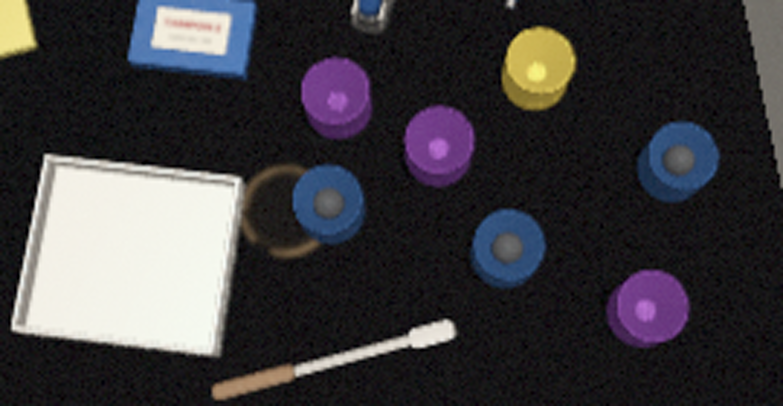

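```bash
python3 - <<'E'
from h import *
a=cv2.imread('pics/top0.png')[:,:,::-1].copy()
hsv=cv2.cvtColor(a,cv2.COLOR_RGB2HSV)
for n,(u,v) in dict(A=(223,190),B=(285,205),C=(344,176)).items():
    w=a[v-10:v+11,u-10:u+11].astype(int); sat=hsv[v-10:v+11,u-10:u+11,1]
    m=(sat<70)&(w.sum(2)>60); yy,xx=np.nonzero(m)
    b=(u-10+xx.mean(),v-10+yy.mean())
    # rim: bright blue (lit top); hull ellipse on full blue blob upper part
    print(n,m.sum(),b,ray('top',b,.035).round(4))
s=cv2.imread('pics/side0.png')[:,:,::-1].copy();m=blue(s,(100,100,30),(122,255,255))
for (u,v) in((257,218),(289,186),(269,157)):
    l=cv2.connectedComponents(m)[1];k=l[v,u];yy,xx=np.nonzero(l==k);x0,x1=xx.min(),xx.max();print((u,v),x0,x1,yy.min(),yy.max())
    print(ray('side',[((x0+x1)/2,(yy.min()+yy.max())/2)],.026).round(4))
m=((a.min(2)>110)&(hsv[:,:,1]<60)).astype(np.uint8)
l=cv2.connectedComponents(m)[1];k=l[210,155];c=max(cv2.findContours((l==k).astype(np.uint8),0,1)[0],key=cv2.contourArea)
r=cv2.minAreaRect(c);print(r);p=cv2.boxPoints(r);q=ray('top',p,.03);print(q.round(3),q.mean(0),[np.linalg.norm(q[i]-q[i-1]).round(3) for i in range(4)])
E
```

```text
A 85 (np.float64(222.57647058823528), np.float64(190.01176470588234)) [[0.5223 0.0098 0.035 ]]
B 89 (np.float64(284.685393258427), np.float64(204.97752808988764)) [[ 0.4631 -0.1439  0.035 ]]
C 88 (np.float64(344.02272727272725), np.float64(175.22727272727272)) [[ 0.5216 -0.3088  0.035 ]]
(257, 218) 241 272 199 237
[[0.5237 0.0096 0.026 ]]
(289, 186) 275 302 170 201
[[ 0.4624 -0.1417  0.026 ]]
(269, 157) 257 280 146 170
[[ 0.5224 -0.3002  0.026 ]]
((153.64773559570312, 207.25482177734375), (73.61925506591797, 62.56121826171875), 6.76617431640625)
[[0.445 0.298 0.03 ]
 [0.606 0.271 0.03 ]
 [0.558 0.082 0.03 ]
 [0.4   0.115 0.03 ]] [0.50221262 0.19149689 0.03      ] [np.float64(0.188), np.float64(0.164), np.float64(0.195), np.float64(0.162)]
```

```bash
cat >> h.py <<'E'
from scipy.spatial.transform import Rotation as Ro
pots=dict(A=(.522,.010),B=(.463,-.143),C=(.522,-.306))
T=np.array([.502,.191])
def orient(phi,tilt,flip=1):
    # tool down, jaw axis horizontal perpendicular to direction phi; tilt>0: fingers swing toward phi
    r=np.array([np.cos(phi),np.sin(phi),0]);z=np.array([0,0,-1.]);x=flip*r;y=np.cross(z,x)
    R0=np.c_[x,y,z]; ax=np.cross(z,r)
    return Ro.from_rotvec(ax*tilt).as_matrix()@R0
E
python3 - <<'E'
from h import *
for n,p in pots.items():
  phi=np.arctan2(p[1],p[0])
  for f in(1,-1):
    for z in(.03,.15):
      q=robot.ik([*p,z],orient(phi,0,f));print(n,f,z,None if q is None else np.round(q,2))
phi=np.arctan2(T[1],T[0])
for dphi in np.radians([-60,-30,0,30,60,90,180]):
 for f in(1,-1):
  ok=[]
  for h in(.15,.2,.25):
   r=np.array([np.cos(phi+dphi),np.sin(phi+dphi)]);P=T+.03*r
   for t in(0,45,75):
    q=robot.ik([*P,h],orient(phi+dphi,np.radians(t),f)); ok.append((h,t,q is not None))
  print(round(np.degrees(dphi)),f,[o[:2] for o in ok if o[2]])
E
```

```text
A 1 0.03 [-0.52  0.58  0.55  2.02 -0.48  0.67 -1.2 ]
A 1 0.15 [-0.68  0.41  0.75  1.96 -0.35  0.91 -1.31]
A -1 0.03 [-0.25  0.52  0.21  2.01 -0.18  0.63  1.67]
A -1 0.15 [-0.38  0.34  0.36  1.95 -0.15  0.88  1.65]
B 1 0.03 [-0.52  0.71  0.97  2.12 -0.87  0.78 -0.86]
B 1 0.15 [-0.6   0.43  1.03  2.05 -0.47  0.92 -1.19]
B -1 0.03 [-0.18  0.52  0.51  2.11 -0.43  0.61  1.9 ]
B -1 0.15 [-0.4   0.33  0.76  2.05 -0.3   0.87  1.79]
C 1 0.03 [-0.15  0.84  0.9   1.82 -0.83  0.91 -0.97]
C 1 0.15 [-0.26  0.73  1.08  1.76 -0.71  1.11 -1.04]
C -1 0.03 [ 0.08  0.7   0.55  1.81 -0.49  0.78  1.92]
C -1 0.15 [-0.07  0.57  0.75  1.75 -0.45  1.    1.89]
-60 1 [(0.15, 0), (0.15, 45), (0.15, 75), (0.2, 0), (0.2, 45), (0.2, 75), (0.25, 0), (0.25, 45), (0.25, 75)]
-60 -1 [(0.15, 0), (0.15, 45), (0.15, 75), (0.2, 0), (0.2, 45), (0.2, 75), (0.25, 0), (0.25, 45), (0.25, 75)]
-30 1 [(0.15, 0), (0.15, 45), (0.15, 75), (0.2, 0), (0.2, 45), (0.2, 75), (0.25, 0), (0.25, 75)]
-30 -1 [(0.15, 0), (0.15, 45), (0.15, 75), (0.2, 0), (0.2, 45), (0.2, 75), (0.25, 0), (0.25, 45), (0.25, 75)]
0 1 [(0.15, 0), (0.15, 45), (0.2
[... 153 characters left out ...]
.2, 75), (0.25, 0), (0.25, 45), (0.25, 75)]
30 -1 [(0.15, 0), (0.15, 75), (0.2, 0), (0.2, 75), (0.25, 0), (0.25, 75)]
60 1 [(0.15, 0), (0.15, 45), (0.15, 75), (0.2, 0), (0.2, 45), (0.2, 75), (0.25, 0), (0.25, 45), (0.25, 75)]
60 -1 [(0.15, 0), (0.15, 45), (0.15, 75), (0.2, 0), (0.2, 45), (0.2, 75), (0.25, 0), (0.25, 45), (0.25, 75)]
90 1 [(0.15, 0), (0.15, 45), (0.15, 75), (0.2, 0), (0.2, 45), (0.2, 75), (0.25, 0), (0.25, 45), (0.25, 75)]
90 -1 [(0.15, 0), (0.15, 45), (0.15, 75), (0.2, 0), (0.2, 45), (0.2, 75), (0.25, 0), (0.25, 45), (0.25, 75)]
180 1 [(0.15, 0), (0.15, 45), (0.2, 0), (0.2, 45), (0.25, 0), (0.25, 45)]
180 -1 [(0.15, 0), (0.15, 45), (0.2, 0), (0.2, 45), (0.25, 0), (0.25, 45)]
```

```bash
cat >> h.py <<'E'
PH=np.radians(-40)
def fmean(n=12):
    f=[]
    for _ in range(n):
        f.append(robot.get_state()['force']); robot.pause(.02)
    return np.mean(f,0),np.std(f,0)
def pick(n,lift=.09):
    p=pots[n];R=orient(PH,0,-1)
    robot.move_ptp([*p,lift],R); f0=fmean()
    hit=robot.move_linear([*p,.03],.12,threshold=8)
    if hit: print('HIT',robot.get_state()['ee_pos']);return False
    robot.gripper_to(.05); print('open',robot.get_state()['opening'],robot.get_state()['ee_pos'])
    robot.move_linear([*p,lift],.12); robot.pause(.3); f1=fmean()
    print(n,'dF',(f1[0]-f0[0]).round(2),'sd',f1[1].round(2),'t',robot.get_state()['time'],'open',robot.get_state()['opening']); return True
def put(n,z=.0305,up=.09):
    p=pots[n]
    robot.move_linear([*p,z],.08); robot.gripper_to(.094); robot.move_linear([*p,up],.15)
E
python3 - <<'E'
from h import *
R=orient(PH,0,-1)
for n,p in pots.items():
  for z in(.03,.09):
    print(n,z,robot.ik([*p,z],R) is not None)
pick('A')
cv2.imwrite('pics/side1.png',robot.grab_frame('side')[:,:,::-1])
E
```

```text
A 0.03 True
A 0.09 True
B 0.03 True
B 0.09 True
C 0.03 True
C 0.09 True
open 0.061923447563044264 [0.52211858 0.0100366  0.03021182]
A dF [ 0.15  0.05 -2.4 ] sd [0.39 0.39 0.56] t 4.9583 open 0.06206715958189921
```

View pics/side1.png

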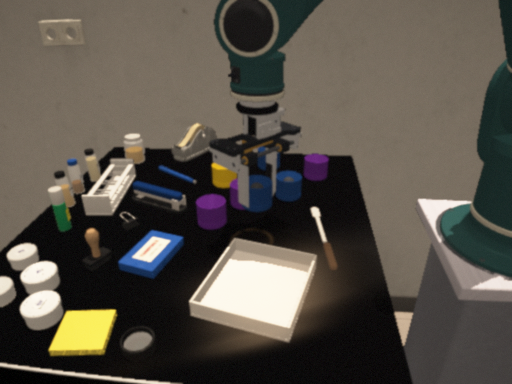

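Pot A is gripped and off the table at about (257,193), and the first reading is about 2.4 N. I'll average for longer, then weigh B for comparison.

```bash
python3 - <<'E'
from h import *
f1=fmean(50); put('A'); robot.pause(.2); f0=fmean(50); print('A',f1[0]-f0[0])
print(pick('B')); f1=fmean(40);put('B');robot.pause(.2);f0=fmean(40);print('B',f1[0]-f0[0],robot.get_state()['time'])
cv2.imwrite('pics/top2.png',robot.grab_frame('top')[:,:,::-1])
E
```

```text
A [ 0.07152229 -0.06263522 -2.61876928]
open 0.061886092120332914 [ 0.46312517 -0.14297803  0.03019549]
B dF [ 0.02 -0.33 -1.26] sd [0.37 0.37 0.54] t 12.3 open 0.061910129159402534
True
B [-0.05571587  0.04415886 -1.10998543] 15.9583
```

View pics/top2.png

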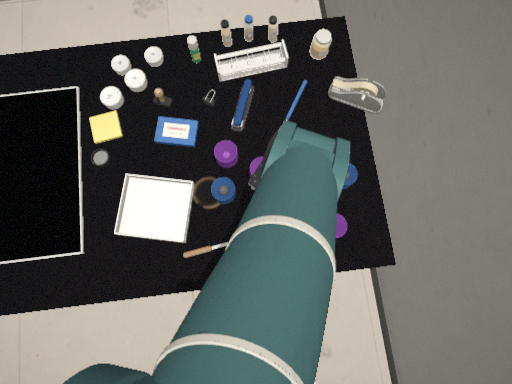

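```bash
python3 - <<'E'
from h import *
r=np.array([np.cos(PH),np.sin(PH)]);P=T+.035*r;p=np.array(pots['A'])
for h in(.12,.15,.18):
  print(h,[(t,None if (q:=robot.ik([*P,h],orient(PH,np.radians(t),-1))) is None else np.round(q,2)) for t in(0,40,60,78)])
print(robot.ik([*p,.15],orient(PH,0,-1)))
pick('A'); 
robot.move_linear([*p,.13],.12)
robot.move_linear([*P,.13],.12)
s=robot.get_state();print(s['ee_pos'],s['opening'],s['time'],s['qpos'].round(2) if hasattr(s['qpos'],'round') else s['qpos'])
for t in(40,60,78): print(t,np.round(robot.ik([*P,.13],orient(PH,np.radians(t),-1)),2))
cv2.imwrite('pics/side3.png',robot.grab_frame('side')[:,:,::-1])
E
```

```text
0.12 [(0, array([-0.69,  0.45,  0.41,  1.89, -0.23,  0.85,  0.71])), (40, array([-1.41,  0.58,  0.84,  2.12,  0.54,  0.53, -0.28])), (60, array([-1.72,  1.  ,  1.08,  2.16,  0.5 ,  0.44, -0.5 ])), (78, array([-1.81,  1.31,  1.08,  2.14,  0.59,  0.52, -0.78]))]
0.15 [(0, array([-0.72,  0.41,  0.45,  1.87, -0.22,  0.91,  0.7 ])), (40, array([-1.33,  0.47,  0.72,  2.11,  0.67,  0.64, -0.36])), (60, array([-1.61,  0.76,  0.92,  2.16,  0.87,  0.63, -0.75])), (78, array([-1.8 ,  1.21,  1.08,  2.15,  0.7 ,  0.57, -0.82]))]
0.18 [(0, array([-0.75,  0.37,  0.48,  1.85, -0.2 ,  0.97,  0.69])), (40, array([-1.21,  0.36,  0.56,  2.09,  0.76,  0.76, -0.39])), (60, array([-1.4 ,  0.55,  0.63,  2.15,  1.08,  0.87, -0.85])), (78, array([-1.86,  1.27,  1.21,  2.16,  0.49,  0.51, -0.58]))]
[-0.45749771  0.34952845  0.45735872  1.95222599 -0.19700683  0.88289662
  0.97434294]
open 0.06195859869765274 [0.52210881 0.01004045 0.03020078]
A dF [ 0.08  0.27 -2.26] sd [0.37 0.59 0.34] t 19.3083 open 0.06177915468752096
[0.52888529 0.16773974 0.13002967] 0.061211302109296234 21.2667 [-0.67  0.43  0.39  1.89 -0.21  0.87  0.69]
40 [-1.4   0.55  0.82  2.12  0.58  0.56 -0.3 ]
60 [-1.57  0.78  0.85  2.16  0.92  0.64 -0.83]
78 [-1.69  1.09  0.89  2.14  0.95  0.71 -1.06]
```

View pics/side3.png

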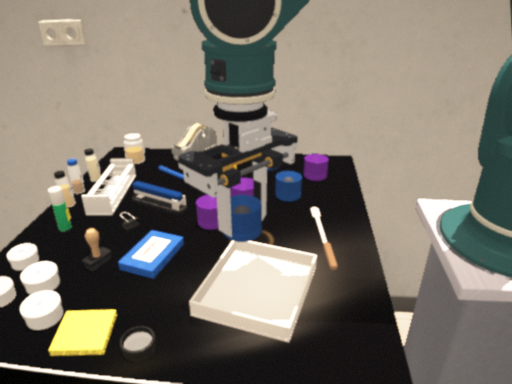

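Pot A is level at about (245,217), over the tray's edge. Next I tip it in stages.

```bash
python3 - <<'E'
from h import *
r=np.array([np.cos(PH),np.sin(PH)]);P=T+.035*r
for t in(22,45,60,70,78):
    robot.move_ptp([*P,.13],orient(PH,np.radians(t),-1)); s=robot.get_state(); print(t,s['ee_pos'].round(3),s['time'],s['opening'],np.linalg.norm(s['force']))
robot.pause(.6)
cv2.imwrite('pics/side4.png',robot.grab_frame('side')[:,:,::-1])
E
```

```text
22 [0.529 0.168 0.13 ] 21.9917 0.06178482907166144 2.4811964614822064
45 [0.529 0.168 0.13 ] 22.7 0.061751143073889715 2.798866152116366
60 [0.529 0.168 0.13 ] 23.2 0.0618326120610004 2.115666089640421
70 [0.529 0.168 0.13 ] 23.6 0.061669462376390226 1.4109012087712896
78 [0.529 0.168 0.13 ] 23.9417 0.06158001609734601 1.1106521775507976
```

View pics/side4.png

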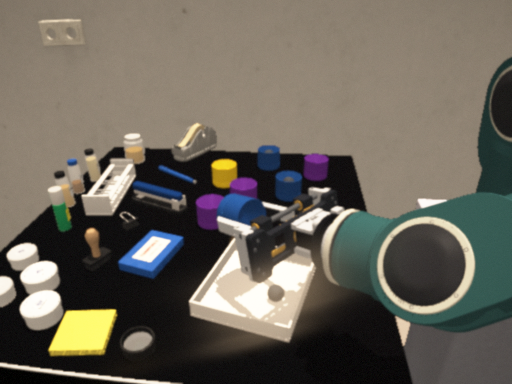

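The ball lies in the tray at about (276,293), and the force fell to pot-only weight. Next I tilt back upright and return pot A.

```bash
python3 - <<'E'
from h import *
r=np.array([np.cos(PH),np.sin(PH)]);P=T+.035*r
for t in(60,40,20,0):
    robot.move_ptp([*P,.13],orient(PH,np.radians(t),-1))
p=pots['A']
robot.move_linear([*p,.13],.15); robot.move_linear([*p,.06],.12)
s=robot.get_state();print(s['time'],s['tool_rot'].round(3)[:,2],s['opening'])
cv2.imwrite('pics/side5.png',robot.grab_frame('side')[100:300,150:350,::-1].repeat(3,0).repeat(3,1))
E
```

```text
29.0917 [ 0.  0. -1.] 0.0618235784539621
```

View pics/side5.png

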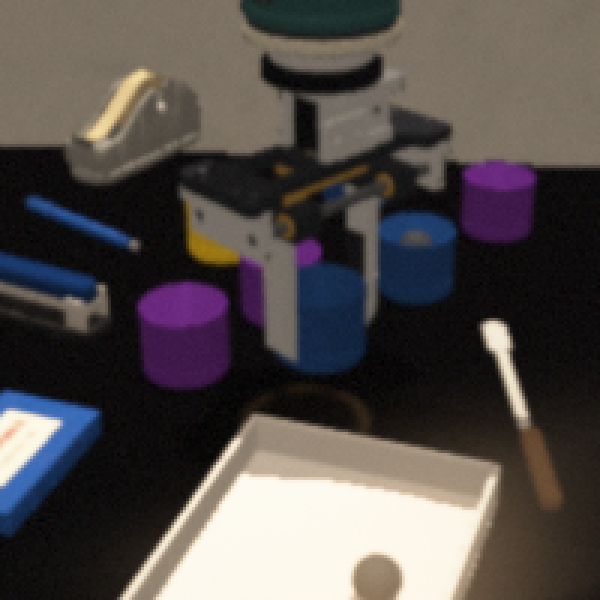

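The pot looks level at crop (320,320), with the ball in the tray at (378,580). I'll set it down, back off and check.

```bash
python3 - <<'E'
from h import *
p=pots['A']
print(robot.move_linear([*p,.0305],.05,threshold=6),robot.get_state()['ee_pos'])
robot.gripper_to(.094); robot.move_linear([*p,.15],.12)
robot.move_ptp([.257,.57,.224],orient(np.radians(-24),0,-1)); robot.pause(.3)
a=robot.grab_frame('top');s=robot.grab_frame('side');print(robot.get_state()['time'])
c=np.hstack([cv2.resize(a[130:250,110:370],(780,360))]);d=cv2.resize(s[140:340,180:340],(400,500))
cv2.imwrite('pics/t6.png',c[:,:,::-1]);cv2.imwrite('pics/s6.png',d[:,:,::-1])
E
```

```text
True [0.52143297 0.00994863 0.03000192]
34.2
```

View pics/t6.png

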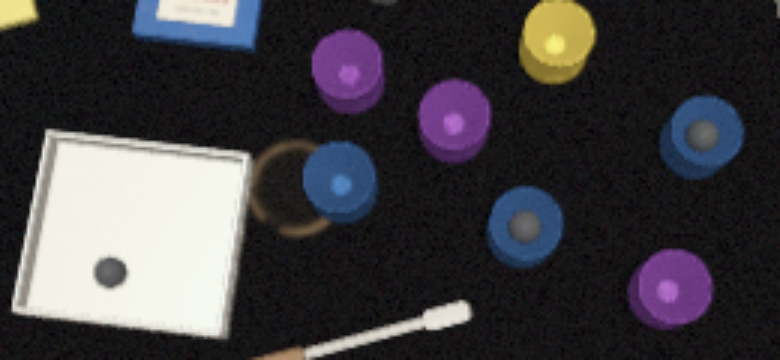

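View pics/s6.png

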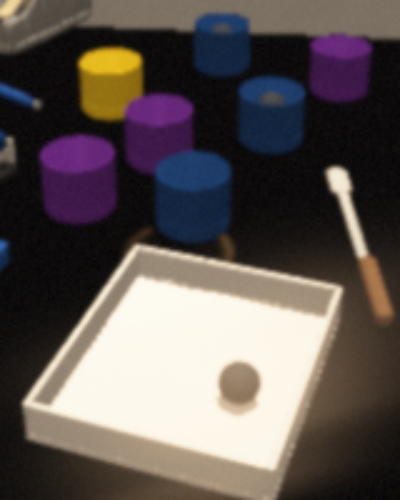

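The top crop shows pot A empty and upright at (340,183). Its ball is in the tray at (110,272), and pots B (525,225) and C (702,135) are upright with their balls inside. Handing in.

```bash
python3 -c "
from rig import robot
print(robot.get_state()['time'],robot.sign_off())"
```

```text
the job is handed in; nothing more can be done
34.2 None
```

The heavy ball was in pot A (by the tray). I tipped it into the white tray, stood A upright again where it had been, and handed the job in at 34.2 s of the 72 s allowed.

- **Weighing:** A pulled about 2.6 N and B about 1.1 N, so A was the heavy one. The readings are noisy (single A readings ran from 2.3 to 2.6 N), but the gap is well clear of that. I did not lift C, because only one pot is heavy.
- **Tipping:** A was tipped to 78° over the tray, and the tool force fell from about 2.8 N to 1.1 N as the ball came out.
- **Last pictures:** The ball lies in the tray. A is upright and empty, about 0.18 m from the tray's centre. B and C are upright with their balls inside, and the arm is clear of everything.
- **Disagreements:** My two camera estimates of C's position differed by about 9 mm, but C was never touched. When I set A down, the move stopped on its 6 N force threshold at the table, as intended.

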